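# Shut and latch the battery charging case

## Task

Close the battery charging case on the pit bench: with your fingertips, push its raised red lid all the way down without slamming it, and only then push the yellow catch sideways as far as it goes, so that its tongue lies over the lid's tab. Push only and pick nothing up: leave the batteries in the case and everything else on the bench where it is.

Things in the scene. Friction and masses are not known exactly. Their poses are not given: they have to be found in the camera images.
- case: dark steel battery case fixed to the bench, tub 150 (x) x 220 (y) x 75 (z) mm, walls 4 mm, open on top; origin at the centre of the tub's underside on the bench. Its x axis points from the front (the catch side, roughly towards the robot) to the back (hinge side); y to its left, z up. An aluminium guide rail stands out 32 mm from the front, y -70 to +50 mm, its top 60 mm above the bench
- lid (a joint): red steel lid, 150 x 220 mm, 8 mm thick, 0.25 kg, hinged along the back top rim. 0 = shut flat on the tub (top face then 83 mm above the bench), grows as it rises: 1.57 = upright, hard stop at 1.75. The hinge is stiff: the lid stays wherever it is left, 0.5 to 2 N at the free edge pushes it down, up to 3 N raises it. Fully down = below 0.04 rad. A steel tab, 34 mm wide (case y +14 to +48 mm) and 6 mm thick, stands out 24 mm beyond the free edge
- lid_edge (a point): middle of the lid's free edge, on its outer (upper when shut) face, 150 mm from the hinge line; moves with the lid
- lid_hinge (a point): middle of the hinge line, at case x +75, y 0, z +79 mm, the lid's mid-thickness (the outer face is 4 mm from it); the hinge line runs along case y. The point's axes are the case's axes
- catch (a joint): yellow sliding catch on the front rail; metres slid along the case's +y axis, from 0 (free of the lid) to a hard stop at 0.032 (latched). Home = beyond 0.028. Moves against about 2 N of friction and stays where it is left. A steel tongue 30 mm long on its +y side, underside 86 mm above the bench, passes over the lid's tab as it latches
- thumb_piece (a point): middle of the top of the catch's yellow thumb piece, 116 mm above the bench, at case x -91 mm and case y -42 mm plus the slide; moves with the catch. The thumb piece is 22 (case x) x 16 (case y) mm and rises 26 mm above the catch's post, whose top is 90 mm above the bench; post 26 x 24 mm. To latch, push on its -y face
- pack_blue: blue battery pack with a white band, 46 x 138 x 25 mm, 0.3 kg, lying loose in the case; origin under its centre
- pack_black: black battery pack with a white band, 46 x 138 x 25 mm, 0.3 kg, lying loose in the case; origin under its centre
- wheel_a: model-car wheel lying flat, black tyre with white disc, 67 mm across, 26 mm high, loose; stands beside the case (within 100 mm of its right side wall); origin under its centre
- wheel_b: a like wheel lying elsewhere on the mat; origin under its centre
- red_cap: red plastic cap standing on the mat, 64 mm across, 48 mm high, loose; stands beside the case (within 100 mm of its left side wall); origin under its centre
- screwdriver: screwdriver with a blue handle lying on the mat along its own x axis, about 200 mm long, loose; origin under its middle
- spray_can: white and blue spray can with a red cap, 60 mm across, 190 mm high, loose, to the right or left of the case; origin under its centre
- glue: small white glue bottle, 36 mm across, 70 mm high, loose; origin under its centre

How it is judged:
By the outcome, as a careful person would: the job done as asked, in the order asked, and still so for the second after the job is handed in, with the robot touching nothing.
It also fails if it takes over 48 s, if anything falls off the work surface, if the arm or the gripper's body presses on something with over 40 N, if the wrist force passes 120 N, or if a joint passes its speed limit or range.

## Robot

A 7-joint arm with a two-finger parallel gripper is mounted at the origin on the work surface. World frame = base frame: x ahead of the robot, y to its left, z up, the work surface at z = 0. Lengths are in m, angles in rad, forces in N, time in s.
With the tool pointing down it reaches from about 0.425 to 0.825 m from the base axis. Payload 3.6 kg.
Tool frame: the origin (TCP) lies at the very end of the fingers, on their centre line; the grasp point (between the pads) lies 19 mm behind it (ctrl.tcp_to_grasp is the distance from the TCP to the grasp point, in m); z points along the fingers, y is the direction in which the jaws open and shut (so a half turn about z gives the same grasp; the last joint's range is limited). The gripper opens to 93 mm and grips with 3 to 60 N. Pads are 15 mm wide; open, the fingers measure 128 mm over their backs; the gripper's body (75 mm by 188 mm) begins 65 mm behind the grasp point.
Start: joints at [-1.268, 0.615, -0.013, 1.423, 0.008, 1.103, -0.04], TCP at [0.21, 0.615, 0.219] pointing down, gripper open.
Joint ranges: [-3.12, 3.12], [-0.3, 2.06], [-1.34, 1.32], [0.26, 2.42], [-1.36, 4.5], [0.01, 1.98], [-2.84, 2.84]. Speed limits (rad/s): [2.79, 2.79, 3.14, 3.14, 3.14, 3.14, 3.14].

## Interface

Orientations are given as a 3x3 rotation matrix whose columns are the frame's x, y, z axes.
In Python, from workcell import ctrl gives the robot as it stands.
- The arm moves only by the tool servo_tool, never from a script. Its argument "plan" is a list of rows, each an object of numbers: "dx", "dy", "dz": the shift along the tool's x, y, z in m; "rx", "ry", "rz": the turn, a rotation vector about the tool's x, y, z in rad; "grip": the opening, from 0 (shut) to 1 (fully open). A call has 1 to 12 rows; each row is the pose to reach, as a shift and turn from the pose measured when the call began, along the tool's axes at that moment; what a row does not reach only later rows make up. A row lasts 1/10 s, in which the tool goes at most 50 mm and 8.59 degrees, less where a joint would pass 70% of its speed; a pose out of reach is approached as far as the arm can. A call with a gripper value outside its range is refused whole. The fingers move at their own pace and stop on an object; "grip_force" is the grip in N (left out, the last holds). Time passes only in rows, so rows that repeat a pose let the fingers close. It gives the time, the measured TCP pose, the force and the opening at its end, in the units of the state.
- ctrl.observe(): the state, without advancing time (a new reading comes with each control period).
- ctrl.grab_frame(name): name is "scene" or "top" or "wrist"; returns a dict with "frame" (400x640x3 uint8, red, green, blue), "fx", "fy", "cx", "cy" (pixels), "R" (3x3) and "t" (3): a world point X has camera coordinates R X + t. Camera axes: x right, y down, z forward; pixel columns grow to the right and rows downward; lengths in m; the calibration is good to about 2 mm. A picture is of the moment at which its call begins. There is no depth.
- ctrl.hand_in(): hands the job in, once; it reports no verdict.
The state is a dict: "clock": time; "joints": joint angles; "qd": joint speeds; "effort": joint torques, N m; "tcp_pos": TCP position; "ee_rot": TCP orientation; "ft_force": force on the tool from outside, world axes, zero at the start; "torque": the same for the moment, N m; "grip_width": opening from 0.0 (shut) to 1.0 (fully open).
Only numpy, scipy, OpenCV 4.12 (cv2) and the standard library are available. Lean on these libraries where they do the work, as an engineer would, in place of code of your own. Each camera call takes 0.05 s, during which the arm holds its last target.

## Working session

There is one attempt and no reset: what is moved stays moved. The work goes in short steps, Python scripts to look and compute and a tool call to move; the robot and the scene stay as the last step left them, time stands still between calls to the robot, and variables do not carry over. Pictures are saved under pics/ and viewed, and the job is handed in when it is done.

Besides the shell and the picture viewer there is one more tool, called after "Emit:" as name(argument=value, ...), one argument or row to a line, values as JSON. servo_tool: Moves the arm, as the interface text tells. Its arguments: {"type":"object","properties":{"plan":{"type":"array"},"grip_force":{"type":"number"}},"required":["plan"]}

```bash
ls; mkdir -p pics
python3 - <<'E'
from workcell import ctrl
import cv2,pickle
s=ctrl.observe();print(s)
d={}
for n in("scene","top"):
    f=ctrl.grab_frame(n);d[n]=f;cv2.imwrite(f"pics/{n}0.png",f["frame"][:,:,::-1])
    print(n,{k:f[k] for k in f if k!="frame"})
pickle.dump(d,open("f0.pkl","wb"))
E
```

```text
pics
{'clock': 0.0, 'joints': array([-1.26750423,  0.61585149, -0.01261718,  1.42487595,  0.00810657,
        1.10342799, -0.04040514]), 'qd': array([-0.00075416, -0.00014971, -0.00027779, -0.00123807, -0.00079866,
       -0.00073475, -0.00098821]), 'effort': array([-4.43106992e-04, -4.58926785e+01,  2.08827308e-01, -1.65754116e+01,
       -6.10298454e-02,  2.03584187e-02,  2.63471320e-04]), 'tcp_pos': array([0.21023663, 0.61422431, 0.21753276]), 'ee_rot': array([[-9.46130708e-01,  3.23784009e-01, -7.74358381e-04],
       [ 3.23784932e-01,  9.46127689e-01, -2.39017138e-03],
       [-4.12573643e-05, -2.51214011e-03, -9.99996844e-01]]), 'ft_force': array([-0.05411364, -0.41618283,  0.91336276]), 'torque': array([ 0.01718877,  0.05261749, -0.02030972]), 'grip_width': 0.9994316720451343}
scene {'fx': 379.9829121454976, 'fy': 379.9829121454976, 'cx': 318.0039386271774, 'cy': 203.03471134691785, 'R': array([[-0.6947    ,  0.71911455, -0.01631486],
       [ 0.54041724,  0.50683234, -0.67161759],
       [-0.47470108, -0.47538957, -0.74071833]]), 't': array([ 0.37015955, -0.20590321,  1.44647715])}
top {'fx': 370.90055336664, 'fy': 370.90055336664, 'cx': 321.6534987622514, 'cy': 198.6244889016068, 'R': array([[-0.02711714, -0.99960396,  0.00752169],
       [-0.98780679,  0.02564163, -0.15355863],
       [ 0.15330495, -0.01159404, -0.98811091]]), 't': array([0.0149353 , 0.51771653, 0.99850438])}
```

View pics/scene0.png

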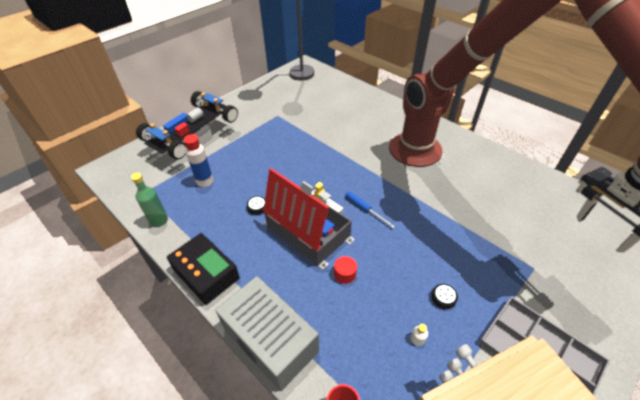

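View pics/top0.png

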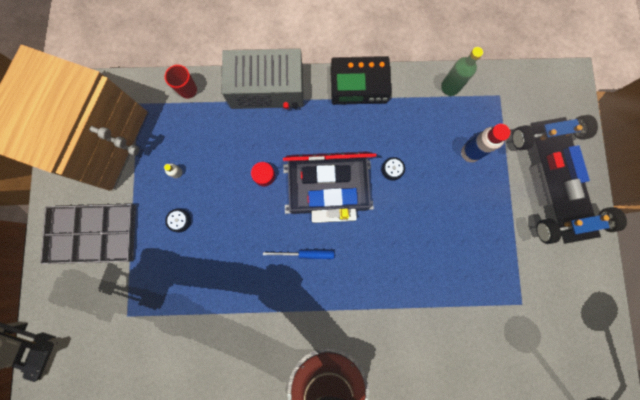

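Run:
```python
import pickle,cv2
d=pickle.load(open("f0.pkl","rb"))
a=d["top"]["frame"][135:265,235:415,::-1];cv2.imwrite("pics/t1.png",cv2.resize(a,None,fx=4.4,fy=4.4,interpolation=cv2.INTER_CUBIC))
a=d["scene"]["frame"][160:290,230:400,::-1];cv2.imwrite("pics/s1.png",cv2.resize(a,None,fx=4.5,fy=4.5,interpolation=cv2.INTER_CUBIC))
```

```text
(no output)
```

View pics/t1.png

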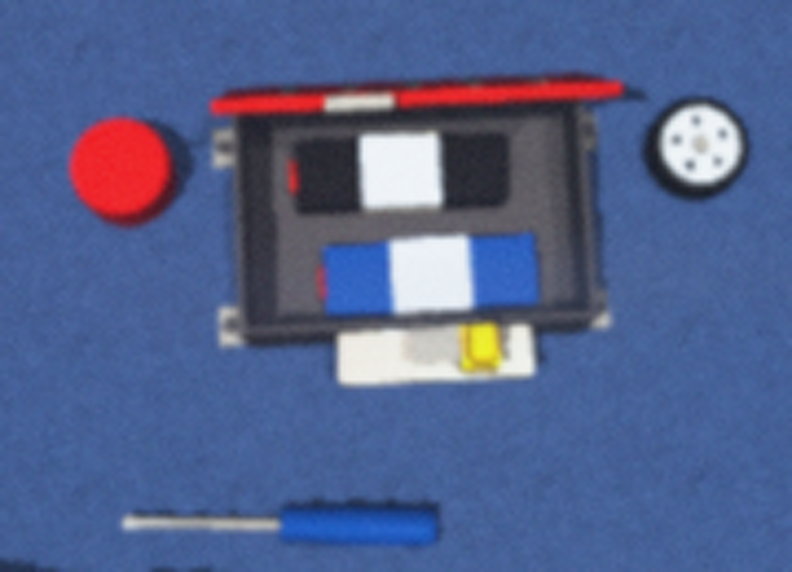

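View pics/s1.png

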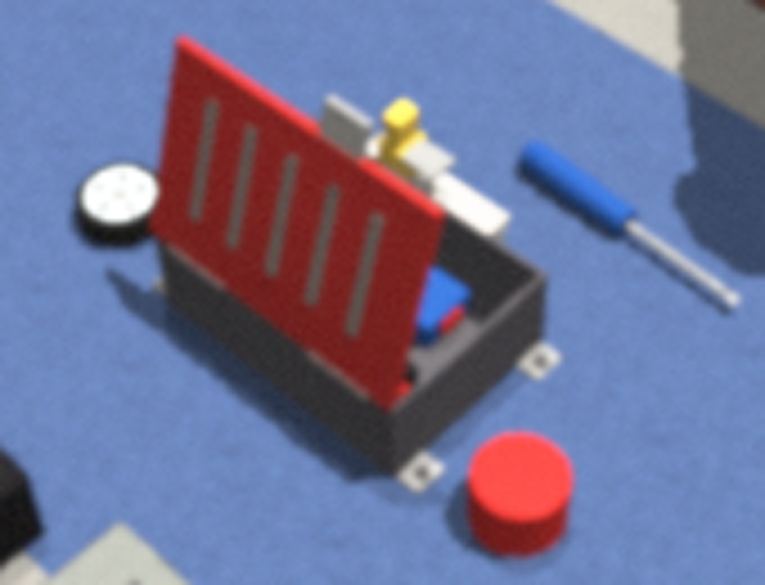

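```bash
cat > fit.py <<'E'
import pickle,cv2,numpy as np
from scipy.optimize import least_squares
d=pickle.load(open("f0.pkl","rb"))
def proj(f,X):
    c=f["R"]@np.asarray(X)+f["t"];return np.array([f["fx"]*c[0]/c[2]+f["cx"],f["fy"]*c[1]/c[2]+f["cy"]])
def T(p,X):
    c,s=np.cos(p[2]),np.sin(p[2]);return np.array([p[0]+c*X[0]-s*X[1],p[1]+s*X[0]+c*X[1],X[2]])
def lid(p,r,y,h): # r from hinge, h outward
    a=p[3];return T(p,[.075-r*np.cos(a)+h*np.sin(a),y,.079+r*np.sin(a)+h*np.cos(a)])
G={"tub":lambda p,x,y,z:T(p,[x,y,z]),"lid":lid,"cat":lambda p,x,y,z:T(p,[x,y+p[4],z])}
obs=[("top","tub",(-.075,.11,.075),(238,331)),("top","tub",(-.075,-.11,.075),(602,318)),
("top","lid",(.15,.11,.004),(212,100)),("top","lid",(.15,-.11,.004),(622,83)),
("top","lid",(.15,.11,-.004),(213,112)),("top","lid",(.15,-.11,-.004),(623,94)),
("top","tub",(-.107,.05,.06),(338,384)),("top","tub",(-.107,-.07,.06),(535,377)),
("top","cat",(-.091,-.042,.116),(480,342)),
("scene","lid",(.15,-.11,.004),(178,43)),("scene","lid",(.15,.11,.004),(437,220)),
("scene","tub",(.075,.11,0),(390,476)),("scene","tub",(-.075,.11,.075),(547,273)),
("scene","cat",(-.091,-.042,.116),(403,107))]
def px(c,q): return (np.array(q)/4.4+[235,135]) if c=="top" else (np.array(q)/4.5+[230,160])
def res(p): return np.concatenate([proj(d[c],G[g](p,*X))-px(c,q) for c,g,X,q in obs])
if __name__=="__main__":
    r=least_squares(res,[.6,0,0,1.5,0],loss="soft_l1");p=r.x;print(np.round(p,4));print(np.round(res(p).reshape(-1,2),1))
    np.save("p.npy",p)
    print("edge",lid(p,.15,0,.004),"hinge",T(p,[.075,0,.079]),"thumb",G["cat"](p,-.091,-.042,.116))
E
python3 fit.py
```

```text
[ 0.5588 -0.019   0.0141  1.2579  0.0078]
[[ 0.   0.3]
 [-1.1  0. ]
 [-0.4 -0.5]
 [ 0.2 -0.2]
 [-0.4  0.2]
 [ 0.1  0.7]
 [ 0.1 -0.2]
 [-0.6 -0.4]
 [-0.1 -0.2]
 [-0.9 -2.4]
 [-0.2 -2.1]
 [ 0.3  0.1]
 [-0.1 -0.7]
 [-0.3  0.2]]
edge [ 0.59145271 -0.01852645  0.22294627] hinge [ 0.6338215  -0.01792823  0.079     ] thumb [ 0.46832092 -0.05447149  0.116     ]
```

```bash
cat > ov.py <<'E'
from fit import *
import sys
def draw(fr,p,name,box,k):
    x0,x1,y0,y1=box
    a=cv2.resize(np.ascontiguousarray(fr["frame"][y0:y1,x0:x1,::-1]),None,fx=k,fy=k,interpolation=cv2.INTER_CUBIC)
    def q(X): return tuple(int(v) for v in np.round((proj(fr,X)+.5-[x0,y0])*k-.5))
    def boxl(g,X0,X1,col):
        import itertools
        C=list(itertools.product([0,1],repeat=3));X=np.array([X0,X1])
        P={c:q(G[g](p,X[c[0]][0],X[c[1]][1],X[c[2]][2])) for c in C}
        for c in C:
            for e in C:
                if sum(abs(i-j) for i,j in zip(c,e))==1 and c<e: cv2.line(a,P[c],P[e],col,1)
    boxl("tub",(-.075,-.11,0),(.075,.11,.075),(0,255,0))
    boxl("tub",(-.107,-.07,.06),(-.075,.05,.06),(255,255,0))
    boxl("lid",(0,-.11,-.004),(.15,.11,.004),(255,255,255))
    boxl("lid",(.15,.014,-.003),(.174,.048,.003),(255,0,255))
    boxl("cat",(-.102,-.05,.09),(-.08,-.034,.116),(0,0,0))
    cv2.imwrite(name,a)
if __name__=="__main__":
    p=np.load("p.npy")
    draw(d["top"],p,"pics/ot.png",(275,390,140,230),6.5)
    draw(d["scene"],p,"pics/os.png",(255,365,165,275),5.4)
E
python3 ov.py
```

```text
(no output)
```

View pics/ot.png

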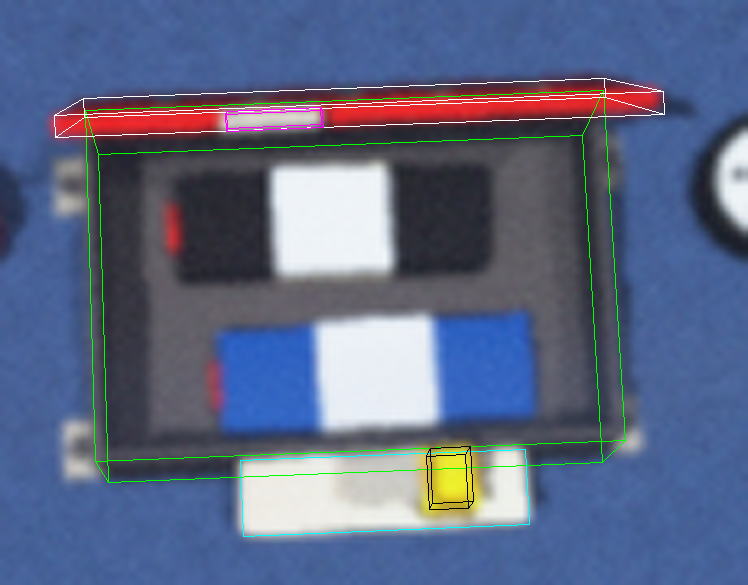

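View pics/os.png

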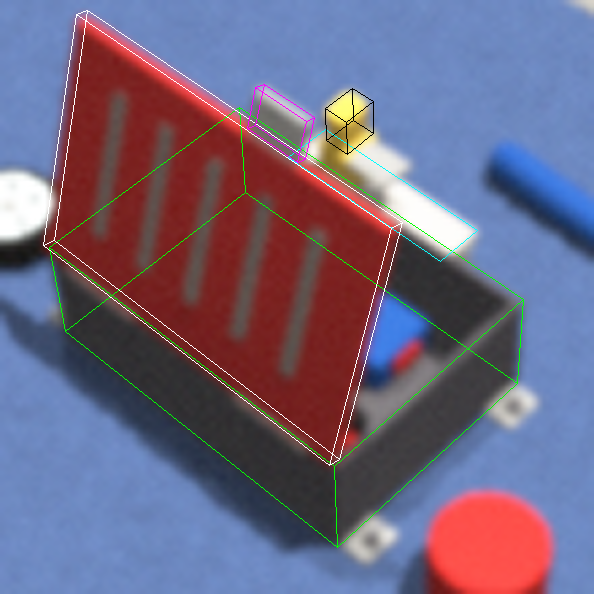

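```bash
cat > mv.py <<'E'
import numpy as np,sys
from workcell import ctrl
from scipy.spatial.transform import Rotation as Ro
yaw=.014
c,s=np.cos(yaw),np.sin(yaw)
Rd=np.array([[-c,-s,0],[-s,c,0],[0,0,-1.]])
def go(*pts):
    st=ctrl.observe();R=st["ee_rot"];print("t",round(st["clock"],2),"tcp",np.round(st["tcp_pos"],4),"F",np.round(st["ft_force"],2),"g",round(st["grip_width"],2),"J",np.round(st["joints"],2))
    print("rot",np.round(Ro.from_matrix(R.T@Rd).as_rotvec(),3))
    for p in pts: print(p,"->",np.round(R.T@(np.array(p)-st["tcp_pos"]),4))
if __name__=="__main__": go(*[eval(a) for a in sys.argv[1:]])
E
python3 mv.py "(.28,.55,.32)" "(.5,.3,.32)" "(.67,.0,.32)"
```

```text
t 0.1 tcp [0.2103 0.6143 0.2176] F [-0.28  0.09 -0.55] g 1.0 J [-1.27  0.62 -0.01  1.42  0.01  1.1  -0.04]
rot [-0.002 -0.    -0.344]
(0.28, 0.55, 0.32) -> [-0.0868 -0.0385 -0.1023]
(0.5, 0.3, 0.32) -> [-0.3759 -0.2038 -0.1019]
(0.67, 0.0, 0.32) -> [-0.6339 -0.4326 -0.1014]
```

Emit:
servo_tool(
  plan=[
    {"dx": -0.04, "dy": -0.02, "dz": -0.05, "rz": -0.1, "grip": 0},
    {"dx": -0.087, "dy": -0.039, "dz": -0.102, "rz": -0.2, "grip": 0},
    {"dx": -0.13, "dy": -0.065, "dz": -0.102, "rz": -0.3, "grip": 0},
    {"dx": -0.17, "dy": -0.09, "dz": -0.102, "rz": -0.344, "grip": 0},
    {"dx": -0.21, "dy": -0.11, "dz": -0.102, "rz": -0.344, "grip": 0},
    {"dx": -0.25, "dy": -0.135, "dz": -0.102, "rz": -0.344, "grip": 0},
    {"dx": -0.29, "dy": -0.16, "dz": -0.102, "rz": -0.344, "grip": 0},
    {"dx": -0.33, "dy": -0.18, "dz": -0.102, "rz": -0.344, "grip": 0},
    {"dx": -0.376, "dy": -0.204, "dz": -0.102, "rz": -0.344, "grip": 0},
    {"dx": -0.41, "dy": -0.235, "dz": -0.102, "rz": -0.344, "grip": 0},
    {"dx": -0.44, "dy": -0.265, "dz": -0.102, "rz": -0.344, "grip": 0},
    {"dx": -0.475, "dy": -0.295, "dz": -0.102, "rz": -0.344, "grip": 0},
  ],
  grip_force=20,
)

```text
$.plan[0]: bad value
```

```bash
python3 mv.py "(.67,0,.32)" "(.67,-.02,.32)" "(.67,-.02,.19)"
```

```text
t 0.1 tcp [0.2103 0.6143 0.2176] F [-0.28  0.09 -0.55] g 1.0 J [-1.27  0.62 -0.01  1.42  0.01  1.1  -0.04]
rot [-0.002 -0.    -0.344]
(0.67, 0, 0.32) -> [-0.6339 -0.4326 -0.1014]
(0.67, -0.02, 0.32) -> [-0.6403 -0.4515 -0.1013]
(0.67, -0.02, 0.19) -> [-0.6403 -0.4512  0.0287]
```

Emit:
servo_tool(
  plan=[
    {"dx": -0.04, "dy": -0.02, "dz": -0.05, "rx": 0.0, "ry": 0.0, "rz": -0.1, "grip": 0.0},
  ],
  grip_force=20,
)

```text
clock: 0.2
tcp_pos: [0.2269, 0.5902, 0.2493]
ee_rot: [[-0.976, 0.216, -0.01], [0.216, 0.976, -0.013], [0.007, -0.015, -1.0]]
ft_force: [0.7, 0.3, 0.2]
grip_width: 0.952
```

```bash
python3 mv.py "(.28,.55,.32)" "(.5,.3,.32)" "(.67,.0,.32)"
```

```text
t 0.2 tcp [0.2269 0.5902 0.2493] F [0.7  0.33 0.2 ] g 0.95 J [-1.21  0.57 -0.05  1.42  0.02  1.17  0.1 ]
rot [-0.014 -0.008 -0.232]
(0.28, 0.55, 0.32) -> [-0.0601 -0.0289 -0.0707]
(0.5, 0.3, 0.32) -> [-0.3289 -0.2255 -0.0697]
(0.67, 0.0, 0.32) -> [-0.5596 -0.4817 -0.0675]
```

Emit:
servo_tool(
  plan=[
    {"dx": -0.03, "dy": -0.015, "dz": -0.035, "rx": 0.0, "ry": 0.0, "rz": -0.1, "grip": 0.0},
    {"dx": -0.06, "dy": -0.029, "dz": -0.07, "rx": -0.01, "ry": -0.01, "rz": -0.2, "grip": 0.0},
    {"dx": -0.1, "dy": -0.055, "dz": -0.07, "rx": -0.014, "ry": -0.008, "rz": -0.232, "grip": 0.0},
    {"dx": -0.14, "dy": -0.085, "dz": -0.07, "rx": -0.014, "ry": -0.008, "rz": -0.232, "grip": 0.0},
    {"dx": -0.18, "dy": -0.115, "dz": -0.07, "rx": -0.014, "ry": -0.008, "rz": -0.232, "grip": 0.0},
    {"dx": -0.22, "dy": -0.145, "dz": -0.07, "rx": -0.014, "ry": -0.008, "rz": -0.232, "grip": 0.0},
    {"dx": -0.26, "dy": -0.175, "dz": -0.07, "rx": -0.014, "ry": -0.008, "rz": -0.232, "grip": 0.0},
    {"dx": -0.3, "dy": -0.2, "dz": -0.07, "rx": -0.014, "ry": -0.008, "rz": -0.232, "grip": 0.0},
    {"dx": -0.33, "dy": -0.226, "dz": -0.07, "rx": -0.014, "ry": -0.008, "rz": -0.232, "grip": 0.0},
    {"dx": -0.36, "dy": -0.26, "dz": -0.07, "rx": -0.014, "ry": -0.008, "rz": -0.232, "grip": 0.0},
    {"dx": -0.39, "dy": -0.29, "dz": -0.07, "rx": -0.014, "ry": -0.008, "rz": -0.232, "grip": 0.0},
    {"dx": -0.42, "dy": -0.325, "dz": -0.07, "rx": -0.014, "ry": -0.008, "rz": -0.232, "grip": 0.0},
  ],
)

```text
clock: 1.4
tcp_pos: [0.5678, 0.1822, 0.3206]
ee_rot: [[-1.0, -0.016, -0.002], [-0.016, 1.0, 0.001], [0.002, 0.001, -1.0]]
ft_force: [0.4, -0.0, 0.7]
grip_width: 0.005
```

```bash
python3 mv.py "(.68,.0,.32)" "(.68,-.02,.19)"
```

```text
t 1.4 tcp [0.5678 0.1822 0.3206] F [ 0.4  -0.    0.65] g 0.0 J [-0.34  0.45 -0.    1.42  0.    1.27  1.24]
rot [ 0.001 -0.002  0.002]
(0.68, 0.0, 0.32) -> [-0.1093 -0.1839  0.0003]
(0.68, -0.02, 0.19) -> [-0.1092 -0.204   0.1303]
```

Emit:
servo_tool(
  plan=[
    {"dx": -0.03, "dy": -0.035, "dz": 0.0, "rx": 0.0, "ry": 0.0, "rz": 0.0, "grip": 0.0},
    {"dx": -0.06, "dy": -0.07, "dz": 0.0, "rx": 0.0, "ry": 0.0, "rz": 0.0, "grip": 0.0},
    {"dx": -0.09, "dy": -0.11, "dz": 0.0, "rx": 0.0, "ry": 0.0, "rz": 0.0, "grip": 0.0},
    {"dx": -0.11, "dy": -0.15, "dz": 0.0, "rx": 0.0, "ry": 0.0, "rz": 0.0, "grip": 0.0},
    {"dx": -0.11, "dy": -0.19, "dz": 0.0, "rx": 0.0, "ry": 0.0, "rz": 0.0, "grip": 0.0},
    {"dx": -0.11, "dy": -0.204, "dz": 0.02, "rx": 0.0, "ry": 0.0, "rz": 0.0, "grip": 0.0},
    {"dx": -0.11, "dy": -0.204, "dz": 0.06, "rx": 0.0, "ry": 0.0, "rz": 0.0, "grip": 0.0},
    {"dx": -0.11, "dy": -0.204, "dz": 0.1, "rx": 0.0, "ry": 0.0, "rz": 0.0, "grip": 0.0},
    {"dx": -0.11, "dy": -0.204, "dz": 0.13, "rx": 0.0, "ry": 0.0, "rz": 0.0, "grip": 0.0},
    {"dx": -0.11, "dy": -0.204, "dz": 0.13, "rx": 0.0, "ry": 0.0, "rz": 0.0, "grip": 0.0},
  ],
)

```text
clock: 2.4
tcp_pos: [0.6769, -0.0199, 0.1844]
ee_rot: [[-1.0, -0.016, -0.014], [-0.016, 1.0, 0.001], [0.014, 0.001, -1.0]]
ft_force: [-0.2, 0.0, 0.4]
grip_width: 0.002
```

```bash
python3 mv.py
python3 - <<'E'
from workcell import ctrl
import cv2,pickle
d={}
for n,b in(("scene",(230,400,120,290)),("wrist",(0,640,0,400))):
    f=ctrl.grab_frame(n);a=f["frame"][b[2]:b[3],b[0]:b[1],::-1];k=3.4 if n=="scene" else 1
    cv2.imwrite(f"pics/{n}2.png",cv2.resize(a,None,fx=k,fy=k))
    d[n]=f
pickle.dump(d,open("f2.pkl","wb"))
E
```

```text
t 2.4 tcp [ 0.6769 -0.0199  0.1844] F [-0.24  0.02  0.4 ] g 0.0 J [-0.01  0.7   0.02  1.36 -0.01  1.1   1.6 ]
rot [ 0.001 -0.014  0.002]
```

View pics/scene2.png

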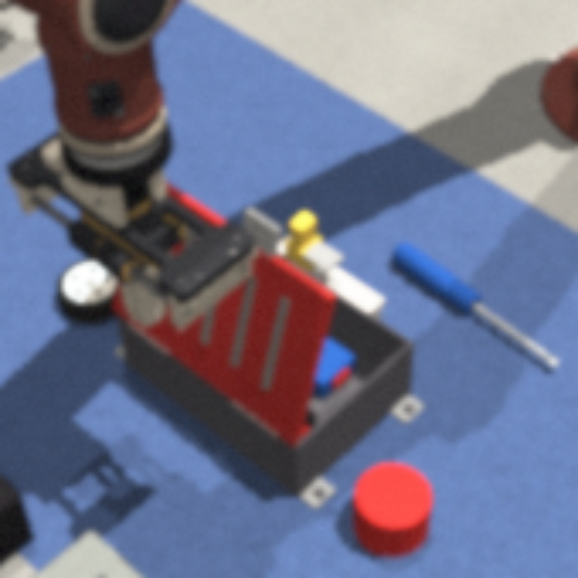

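View pics/wrist2.png

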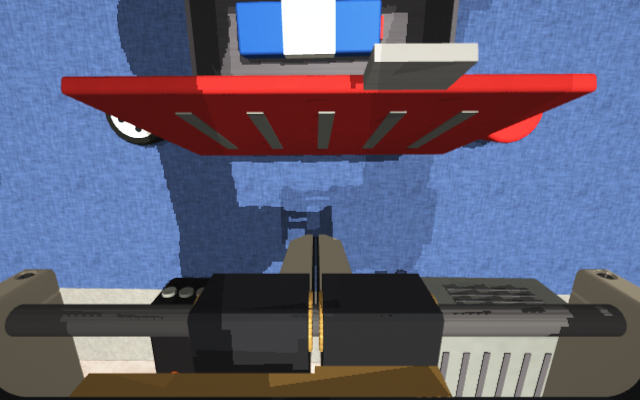

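```bash
cat > arc.py <<'E'
import numpy as np
from workcell import ctrl
st=ctrl.observe();R=st["ee_rot"]
for a in np.arange(1.3,-.01,-.05):
    r=.113+.012*(1-a/1.3)
    p=np.array([.634-r*np.cos(a)+.004*np.sin(a)+.0075,-.02,.079+r*np.sin(a)+.004*np.cos(a)])
    print(round(a,2),np.round(p,3),np.round(R.T@(p-st["tcp_pos"]),3))
E
python3 arc.py
```

```text
1.3 [ 0.615 -0.02   0.189] [0.066 0.001 0.002]
1.25 [ 0.61  -0.02   0.188] [0.071 0.001 0.003]
1.2 [ 0.604 -0.02   0.187] [0.077 0.001 0.004]
1.15 [ 0.598 -0.02   0.185] [0.082 0.001 0.005]
1.1 [ 0.593 -0.02   0.183] [0.088 0.001 0.007]
1.05 [ 0.588 -0.02   0.181] [0.093 0.001 0.01 ]
1.0 [ 0.582 -0.02   0.179] [0.099 0.001 0.012]
0.95 [ 0.577 -0.02   0.176] [0.104 0.002 0.015]
0.9 [ 0.572 -0.02   0.173] [0.109 0.002 0.018]
0.85 [ 0.567 -0.02   0.17 ] [0.114 0.002 0.021]
0.8 [ 0.562 -0.02   0.166] [0.118 0.002 0.024]
0.75 [ 0.558 -0.02   0.162] [0.123 0.002 0.028]
0.7 [ 0.553 -0.02   0.158] [0.127 0.002 0.032]
0.65 [ 0.549 -0.02   0.154] [0.132 0.002 0.036]
0.6 [ 0.545 -0.02   0.15 ] [0.136 0.002 0.041]
0.55 [ 0.541 -0.02   0.145] [0.139 0.002 0.046]
0.5 [ 0.538 -0.02   0.14 ] [0.143 0.002 0.05 ]
0.45 [ 0.534 -0.02   0.135] [0.146 0.002 0.056]
0.4 [ 0.531 -0.02   0.13 ] [0.149 0.002 0.061]
0.35 [ 0.528 -0.02   0.125] [0.152 0.002 0.066]
0.3 [ 0.526 -0.02   0.119] [0.155 0.002 0.072]
0.25 [ 0.524 -0.02   0.113] [0.157 0.002 0.077]
0.2 [ 0.522 -0.02   0.107] [0.159 0.002 0.083]
0.15 [ 0.52  -0.02   0.101] [0.161 0.002 0.089]
0.1 [ 0.518 -0.02   0.095] [0.162 0.002 0.095]
0.05 [ 0.517 -0.02   0.089] [0.163 0.002 0.101]
-0.0 [ 0.516 -0.02   0.083] [0.164 0.002 0.108]
```

Emit:
servo_tool(
  plan=[
    {"dx": 0.025, "dy": 0.0, "dz": 0.002, "rx": 0.0, "ry": -0.014, "rz": 0.0, "grip": 0.0},
    {"dx": 0.045, "dy": 0.0, "dz": 0.002, "rx": 0.0, "ry": -0.014, "rz": 0.0, "grip": 0.0},
    {"dx": 0.058, "dy": 0.001, "dz": 0.002, "rx": 0.0, "ry": -0.014, "rz": 0.0, "grip": 0.0},
    {"dx": 0.064, "dy": 0.001, "dz": 0.002, "rx": 0.0, "ry": -0.014, "rz": 0.0, "grip": 0.0},
    {"dx": 0.069, "dy": 0.001, "dz": 0.003, "rx": 0.0, "ry": -0.014, "rz": 0.0, "grip": 0.0},
    {"dx": 0.073, "dy": 0.001, "dz": 0.003, "rx": 0.0, "ry": -0.014, "rz": 0.0, "grip": 0.0},
    {"dx": 0.077, "dy": 0.001, "dz": 0.004, "rx": 0.0, "ry": -0.014, "rz": 0.0, "grip": 0.0},
    {"dx": 0.081, "dy": 0.001, "dz": 0.005, "rx": 0.0, "ry": -0.014, "rz": 0.0, "grip": 0.0},
    {"dx": 0.085, "dy": 0.001, "dz": 0.006, "rx": 0.0, "ry": -0.014, "rz": 0.0, "grip": 0.0},
    {"dx": 0.089, "dy": 0.001, "dz": 0.008, "rx": 0.0, "ry": -0.014, "rz": 0.0, "grip": 0.0},
    {"dx": 0.094, "dy": 0.001, "dz": 0.01, "rx": 0.0, "ry": -0.014, "rz": 0.0, "grip": 0.0},
    {"dx": 0.099, "dy": 0.001, "dz": 0.012, "rx": 0.0, "ry": -0.014, "rz": 0.0, "grip": 0.0},
  ],
)

```text
clock: 3.7
tcp_pos: [0.5814, -0.0205, 0.1783]
ee_rot: [[-1.0, -0.016, 0.012], [-0.016, 1.0, 0.001], [-0.012, 0.001, -1.0]]
ft_force: [1.8, -0.2, -0.5]
grip_width: 0.005
```

```bash
python3 mv.py ; python3 arc.py | sed -n 6,26p
python3 - <<'E'
from workcell import ctrl
import cv2,pickle
d={}
for n,b in(("scene",(230,400,120,290)),):
    f=ctrl.grab_frame(n);a=f["frame"][b[2]:b[3],b[0]:b[1],::-1];k=3.4
    cv2.imwrite(f"pics/{n}3.png",cv2.resize(a,None,fx=k,fy=k))
E
```

```text
t 3.7 tcp [ 0.5814 -0.0205  0.1783] F [ 1.8  -0.19 -0.54] g 0.01 J [-0.01  0.54  0.01  1.69 -0.01  0.89  1.59]
rot [0.001 0.012 0.002]
1.05 [ 0.588 -0.02   0.181] [-0.006  0.    -0.003]
1.0 [ 0.582 -0.02   0.179] [-0.001  0.001 -0.   ]
0.95 [ 0.577 -0.02   0.176] [0.004 0.001 0.002]
0.9 [ 0.572 -0.02   0.173] [0.009 0.001 0.005]
0.85 [ 0.567 -0.02   0.17 ] [0.014 0.001 0.008]
0.8 [ 0.562 -0.02   0.166] [0.019 0.001 0.012]
0.75 [ 0.558 -0.02   0.162] [0.024 0.001 0.016]
0.7 [ 0.553 -0.02   0.158] [0.028 0.001 0.02 ]
0.65 [ 0.549 -0.02   0.154] [0.033 0.001 0.024]
0.6 [ 0.545 -0.02   0.15 ] [0.037 0.001 0.028]
0.55 [ 0.541 -0.02   0.145] [0.04  0.001 0.033]
0.5 [ 0.538 -0.02   0.14 ] [0.044 0.001 0.038]
0.45 [ 0.534 -0.02   0.135] [0.047 0.001 0.043]
0.4 [ 0.531 -0.02   0.13 ] [0.051 0.001 0.048]
0.35 [ 0.528 -0.02   0.125] [0.054 0.001 0.053]
0.3 [ 0.526 -0.02   0.119] [0.056 0.001 0.059]
0.25 [ 0.524 -0.02   0.113] [0.059 0.001 0.064]
0.2 [ 0.522 -0.02   0.107] [0.061 0.001 0.07 ]
0.15 [ 0.52  -0.02   0.101] [0.062 0.001 0.076]
0.1 [ 0.518 -0.02   0.095] [0.064 0.001 0.082]
0.05 [ 0.517 -0.02   0.089] [0.065 0.001 0.088]
```

View pics/scene3.png

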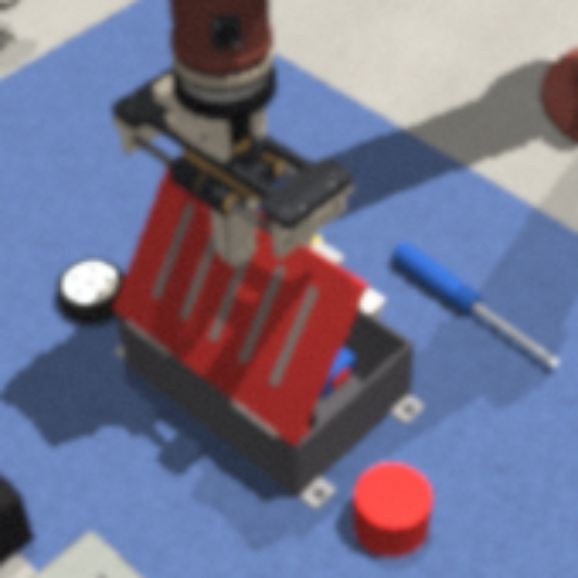

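Emit:
servo_tool(
  plan=[
    {"dx": 0.004, "dy": 0.0, "dz": 0.002, "rx": 0.0, "ry": 0.01, "rz": 0.0, "grip": 0.0},
    {"dx": 0.008, "dy": 0.001, "dz": 0.005, "rx": 0.0, "ry": 0.012, "rz": 0.0, "grip": 0.0},
    {"dx": 0.012, "dy": 0.001, "dz": 0.007, "rx": 0.0, "ry": 0.012, "rz": 0.0, "grip": 0.0},
    {"dx": 0.016, "dy": 0.001, "dz": 0.01, "rx": 0.0, "ry": 0.012, "rz": 0.0, "grip": 0.0},
    {"dx": 0.02, "dy": 0.001, "dz": 0.013, "rx": 0.0, "ry": 0.012, "rz": 0.0, "grip": 0.0},
    {"dx": 0.024, "dy": 0.001, "dz": 0.016, "rx": 0.0, "ry": 0.012, "rz": 0.0, "grip": 0.0},
    {"dx": 0.028, "dy": 0.001, "dz": 0.02, "rx": 0.0, "ry": 0.012, "rz": 0.0, "grip": 0.0},
    {"dx": 0.032, "dy": 0.001, "dz": 0.024, "rx": 0.0, "ry": 0.012, "rz": 0.0, "grip": 0.0},
    {"dx": 0.036, "dy": 0.001, "dz": 0.028, "rx": 0.0, "ry": 0.012, "rz": 0.0, "grip": 0.0},
    {"dx": 0.039, "dy": 0.001, "dz": 0.032, "rx": 0.0, "ry": 0.012, "rz": 0.0, "grip": 0.0},
    {"dx": 0.042, "dy": 0.001, "dz": 0.035, "rx": 0.0, "ry": 0.012, "rz": 0.0, "grip": 0.0},
    {"dx": 0.044, "dy": 0.001, "dz": 0.038, "rx": 0.0, "ry": 0.012, "rz": 0.0, "grip": 0.0},
  ],
)

```text
clock: 4.95
tcp_pos: [0.5361, -0.0202, 0.1392]
ee_rot: [[-1.0, -0.015, -0.003], [-0.015, 1.0, 0.001], [0.003, 0.001, -1.0]]
ft_force: [1.3, 0.3, 1.0]
grip_width: 0.002
```

```bash
python3 mv.py ; python3 arc.py | sed -n 16,28p
```

```text
t 4.95 tcp [ 0.5361 -0.0202  0.1392] F [1.26 0.27 1.03] g 0.0 J [-0.01  0.54  0.01  1.85 -0.01  0.76  1.59]
rot [ 0.001 -0.003  0.001]
0.55 [ 0.541 -0.02   0.145] [-0.005  0.    -0.006]
0.5 [ 0.538 -0.02   0.14 ] [-0.002  0.    -0.001]
0.45 [ 0.534 -0.02   0.135] [0.002 0.    0.004]
0.4 [ 0.531 -0.02   0.13 ] [0.005 0.    0.009]
0.35 [ 0.528 -0.02   0.125] [0.008 0.    0.015]
0.3 [ 0.526 -0.02   0.119] [0.01 0.   0.02]
0.25 [ 0.524 -0.02   0.113] [0.012 0.    0.026]
0.2 [ 0.522 -0.02   0.107] [0.014 0.    0.032]
0.15 [ 0.52  -0.02   0.101] [0.016 0.    0.038]
0.1 [ 0.518 -0.02   0.095] [0.017 0.    0.044]
0.05 [ 0.517 -0.02   0.089] [0.019 0.    0.05 ]
-0.0 [ 0.516 -0.02   0.083] [0.019 0.    0.056]
```

Emit:
servo_tool(
  plan=[
    {"dx": 0.002, "dy": 0.0, "dz": 0.003, "rx": 0.0, "ry": 0.0, "rz": 0.0, "grip": 0.0},
    {"dx": 0.003, "dy": 0.0, "dz": 0.006, "rx": 0.0, "ry": 0.0, "rz": 0.0, "grip": 0.0},
    {"dx": 0.005, "dy": 0.0, "dz": 0.009, "rx": 0.0, "ry": 0.0, "rz": 0.0, "grip": 0.0},
    {"dx": 0.006, "dy": 0.0, "dz": 0.012, "rx": 0.0, "ry": 0.0, "rz": 0.0, "grip": 0.0},
    {"dx": 0.008, "dy": 0.0, "dz": 0.015, "rx": 0.0, "ry": 0.0, "rz": 0.0, "grip": 0.0},
    {"dx": 0.009, "dy": 0.0, "dz": 0.018, "rx": 0.0, "ry": 0.0, "rz": 0.0, "grip": 0.0},
    {"dx": 0.01, "dy": 0.0, "dz": 0.021, "rx": 0.0, "ry": 0.0, "rz": 0.0, "grip": 0.0},
    {"dx": 0.011, "dy": 0.0, "dz": 0.024, "rx": 0.0, "ry": 0.0, "rz": 0.0, "grip": 0.0},
    {"dx": 0.012, "dy": 0.0, "dz": 0.027, "rx": 0.0, "ry": 0.0, "rz": 0.0, "grip": 0.0},
    {"dx": 0.013, "dy": 0.0, "dz": 0.03, "rx": 0.0, "ry": 0.0, "rz": 0.0, "grip": 0.0},
    {"dx": 0.014, "dy": 0.0, "dz": 0.033, "rx": 0.0, "ry": 0.0, "rz": 0.0, "grip": 0.0},
    {"dx": 0.015, "dy": 0.0, "dz": 0.036, "rx": 0.0, "ry": 0.0, "rz": 0.0, "grip": 0.0},
  ],
)

```text
clock: 6.15
tcp_pos: [0.5209, -0.0203, 0.103]
ee_rot: [[-1.0, -0.016, -0.003], [-0.016, 1.0, 0.001], [0.003, 0.001, -1.0]]
ft_force: [1.0, 0.0, 0.8]
grip_width: 0.004
```

```bash
python3 mv.py "(.517,-.02,.083)"
```

```text
t 6.15 tcp [ 0.5209 -0.0203  0.103 ] F [0.98 0.04 0.83] g 0.0 J [-0.01  0.57  0.01  1.92 -0.01  0.65  1.59]
rot [ 0.001 -0.003  0.002]
(0.517, -0.02, 0.083) -> [0.0039 0.0004 0.02  ]
```

Emit:
servo_tool(
  plan=[
    {"dx": 0.001, "dy": 0.0, "dz": 0.002, "rx": 0.0, "ry": 0.0, "rz": 0.0, "grip": 0.0},
    {"dx": 0.001, "dy": 0.0, "dz": 0.004, "rx": 0.0, "ry": 0.0, "rz": 0.0, "grip": 0.0},
    {"dx": 0.002, "dy": 0.0, "dz": 0.006, "rx": 0.0, "ry": 0.0, "rz": 0.0, "grip": 0.0},
    {"dx": 0.002, "dy": 0.0, "dz": 0.008, "rx": 0.0, "ry": 0.0, "rz": 0.0, "grip": 0.0},
    {"dx": 0.003, "dy": 0.0, "dz": 0.01, "rx": 0.0, "ry": 0.0, "rz": 0.0, "grip": 0.0},
    {"dx": 0.003, "dy": 0.0, "dz": 0.012, "rx": 0.0, "ry": 0.0, "rz": 0.0, "grip": 0.0},
    {"dx": 0.003, "dy": 0.0, "dz": 0.0135, "rx": 0.0, "ry": 0.0, "rz": 0.0, "grip": 0.0},
    {"dx": 0.004, "dy": 0.0, "dz": 0.015, "rx": 0.0, "ry": 0.0, "rz": 0.0, "grip": 0.0},
    {"dx": 0.004, "dy": 0.0, "dz": 0.016, "rx": 0.0, "ry": 0.0, "rz": 0.0, "grip": 0.0},
    {"dx": 0.004, "dy": 0.0, "dz": 0.017, "rx": 0.0, "ry": 0.0, "rz": 0.0, "grip": 0.0},
    {"dx": 0.004, "dy": 0.0, "dz": 0.018, "rx": 0.0, "ry": 0.0, "rz": 0.0, "grip": 0.0},
    {"dx": 0.004, "dy": 0.0, "dz": 0.019, "rx": 0.0, "ry": 0.0, "rz": 0.0, "grip": 0.0},
  ],
)

```text
clock: 7.35
tcp_pos: [0.5167, -0.0204, 0.0839]
ee_rot: [[-1.0, -0.015, -0.003], [-0.015, 1.0, 0.001], [0.003, 0.001, -1.0]]
ft_force: [0.6, 0.5, 1.0]
grip_width: 0.006
```

```bash
python3 mv.py "(.517,-.02,.083)"
```

```text
t 7.35 tcp [ 0.5167 -0.0204  0.0839] F [0.64 0.5  0.97] g 0.01 J [-0.01  0.6   0.01  1.95 -0.01  0.6   1.59]
rot [ 0.001 -0.003  0.001]
(0.517, -0.02, 0.083) -> [-0.0004  0.0004  0.0009]
```

Press gently a bit further until the force rises.

Emit:
servo_tool(
  plan=[
    {"dx": 0.0, "dy": 0.0, "dz": 0.0005, "rx": 0.0, "ry": 0.0, "rz": 0.0, "grip": 0.0},
    {"dx": 0.0, "dy": 0.0, "dz": 0.001, "rx": 0.0, "ry": 0.0, "rz": 0.0, "grip": 0.0},
    {"dx": 0.0, "dy": 0.0, "dz": 0.0015, "rx": 0.0, "ry": 0.0, "rz": 0.0, "grip": 0.0},
    {"dx": 0.0, "dy": 0.0, "dz": 0.002, "rx": 0.0, "ry": 0.0, "rz": 0.0, "grip": 0.0},
    {"dx": 0.0, "dy": 0.0, "dz": 0.0025, "rx": 0.0, "ry": 0.0, "rz": 0.0, "grip": 0.0},
  ],
)

```text
clock: 7.85
tcp_pos: [0.5167, -0.0204, 0.0832]
ee_rot: [[-1.0, -0.015, -0.003], [-0.015, 1.0, 0.001], [0.003, 0.001, -1.0]]
ft_force: [-3.1, 0.3, 17.3]
grip_width: 0.005
```

```bash
python3 mv.py
```

```text
t 7.85 tcp [ 0.5167 -0.0204  0.0832] F [-3.07  0.27 17.31] g 0.0 J [-0.01  0.6   0.01  1.95 -0.01  0.6   1.59]
rot [ 0.001 -0.003  0.001]
```

Emit:
servo_tool(
  plan=[
    {"dx": 0.0, "dy": 0.0, "dz": -0.02, "rx": 0.0, "ry": 0.0, "rz": 0.0, "grip": 0.0},
    {"dx": 0.0, "dy": 0.0, "dz": -0.06, "rx": 0.0, "ry": 0.0, "rz": 0.0, "grip": 0.0},
    {"dx": 0.0, "dy": -0.03, "dz": -0.08, "rx": 0.0, "ry": 0.0, "rz": 0.0, "grip": 0.0},
    {"dx": 0.02, "dy": -0.06, "dz": -0.08, "rx": 0.0, "ry": 0.0, "rz": 0.0, "grip": 0.0},
    {"dx": 0.04, "dy": -0.09, "dz": -0.08, "rx": 0.0, "ry": 0.0, "rz": 0.0, "grip": 0.0},
    {"dx": 0.048, "dy": -0.09, "dz": -0.08, "rx": 0.0, "ry": 0.0, "rz": 0.0, "grip": 0.0},
    {"dx": 0.048, "dy": -0.09, "dz": -0.08, "rx": 0.0, "ry": 0.0, "rz": 0.0, "grip": 0.0},
  ],
)

```text
clock: 8.55
tcp_pos: [0.4689, -0.1118, 0.1632]
ee_rot: [[-1.0, -0.013, -0.004], [-0.013, 1.0, 0.001], [0.004, 0.001, -1.0]]
ft_force: [0.3, 0.8, -0.7]
grip_width: 0.008
```

```bash
python3 mv.py "(.468,-.11,.098)"
python3 - <<'E'
from workcell import ctrl
import cv2,pickle
d={}
for n in("scene","wrist","top"):
    f=ctrl.grab_frame(n);d[n]=f
pickle.dump(d,open("f4.pkl","wb"))
cv2.imwrite("pics/wrist4.png",d["wrist"]["frame"][:,:,::-1])
import numpy as np
from ov import draw
p=np.load("p.npy");p[3]=0
draw(d["scene"],p,"pics/os4.png",(255,365,165,275),5.4)
E
```

```text
t 8.55 tcp [ 0.4689 -0.1118  0.1632] F [ 0.35  0.82 -0.71] g 0.01 J [ 0.18  0.43  0.01  1.96 -0.01  0.75  1.78]
rot [ 0.001 -0.004 -0.001]
(0.468, -0.11, 0.098) -> [0.0006 0.0017 0.0652]
```

View pics/os4.png

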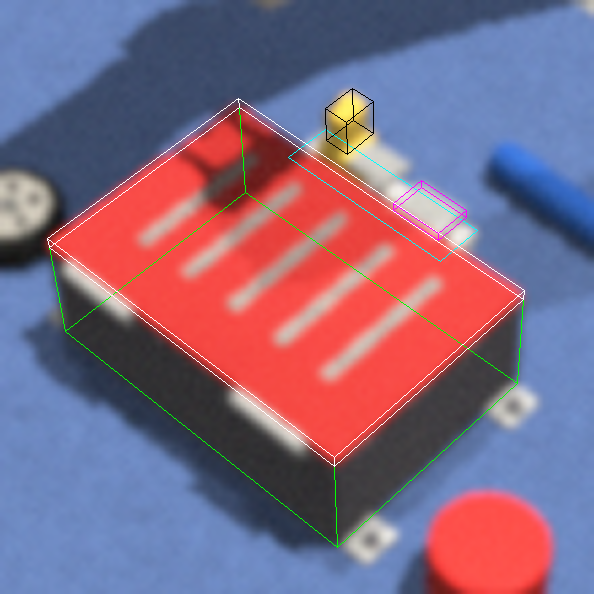

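View pics/wrist4.png

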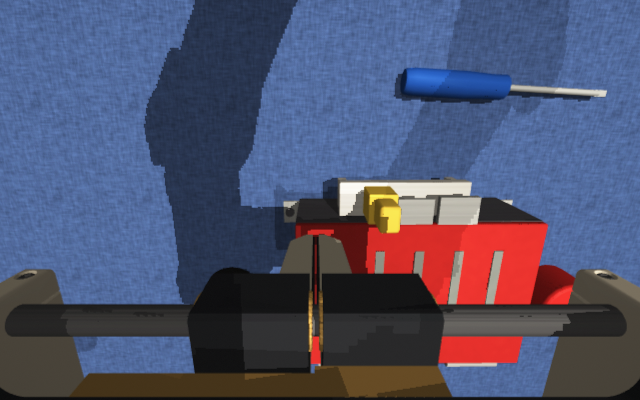

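Run:
```python
import pickle,numpy as np,cv2
from fit import proj,G
from ov import draw
d=pickle.load(open("f4.pkl","rb"));p=np.load("p.npy");p[3]=0
draw(d["wrist"],p,"pics/ow4.png",(280,480,160,280),4)
```

```text
(no output)
```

View pics/ow4.png

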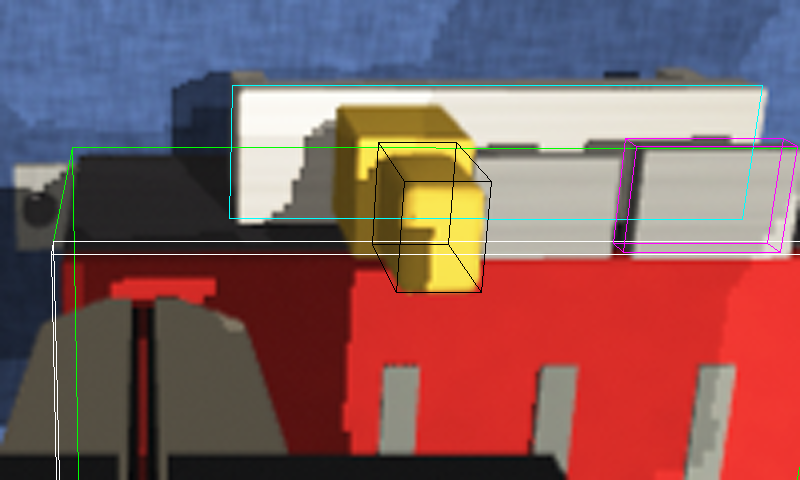

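Emit:
servo_tool(
  plan=[
    {"dx": 0.001, "dy": 0.0, "dz": 0.03, "rx": 0.0, "ry": 0.0, "rz": 0.0, "grip": 0.0},
    {"dx": 0.001, "dy": 0.0, "dz": 0.055, "rx": 0.0, "ry": 0.0, "rz": 0.0, "grip": 0.0},
    {"dx": 0.001, "dy": 0.0, "dz": 0.064, "rx": 0.0, "ry": 0.0, "rz": 0.0, "grip": 0.0},
    {"dx": 0.001, "dy": 0.005, "dz": 0.064, "rx": 0.0, "ry": 0.0, "rz": 0.0, "grip": 0.0},
    {"dx": 0.001, "dy": 0.012, "dz": 0.064, "rx": 0.0, "ry": 0.0, "rz": 0.0, "grip": 0.0},
    {"dx": 0.001, "dy": 0.018, "dz": 0.064, "rx": 0.0, "ry": 0.0, "rz": 0.0, "grip": 0.0},
    {"dx": 0.001, "dy": 0.024, "dz": 0.064, "rx": 0.0, "ry": 0.0, "rz": 0.0, "grip": 0.0},
    {"dx": 0.001, "dy": 0.029, "dz": 0.064, "rx": 0.0, "ry": 0.0, "rz": 0.0, "grip": 0.0},
    {"dx": 0.001, "dy": 0.033, "dz": 0.064, "rx": 0.0, "ry": 0.0, "rz": 0.0, "grip": 0.0},
    {"dx": 0.001, "dy": 0.037, "dz": 0.064, "rx": 0.0, "ry": 0.0, "rz": 0.0, "grip": 0.0},
    {"dx": 0.001, "dy": 0.041, "dz": 0.064, "rx": 0.0, "ry": 0.0, "rz": 0.0, "grip": 0.0},
  ],
)

```text
clock: 9.8
tcp_pos: [0.4697, -0.0693, 0.0996]
ee_rot: [[-1.0, -0.017, -0.001], [-0.017, 1.0, 0.001], [0.001, 0.001, -1.0]]
ft_force: [0.1, -2.7, 2.7]
grip_width: 0.007
```

```bash
python3 mv.py
cat > wr.py <<'E'
import sys,pickle,numpy as np
from workcell import ctrl
from ov import draw
f=ctrl.grab_frame("wrist");p=np.load("p.npy");p[3]=0;p[4]=.032
pickle.dump(f,open("w.pkl","wb"))
draw(f,p,sys.argv[1],(240,480,120,280),3.3)
E
python3 wr.py pics/w5.png
```

```text
t 9.8 tcp [ 0.4697 -0.0693  0.0996] F [ 0.14 -2.68  2.71] g 0.01 J [ 0.09  0.52  0.02  2.05 -0.01  0.57  1.7 ]
rot [ 0.001 -0.001  0.003]
```

View pics/w5.png

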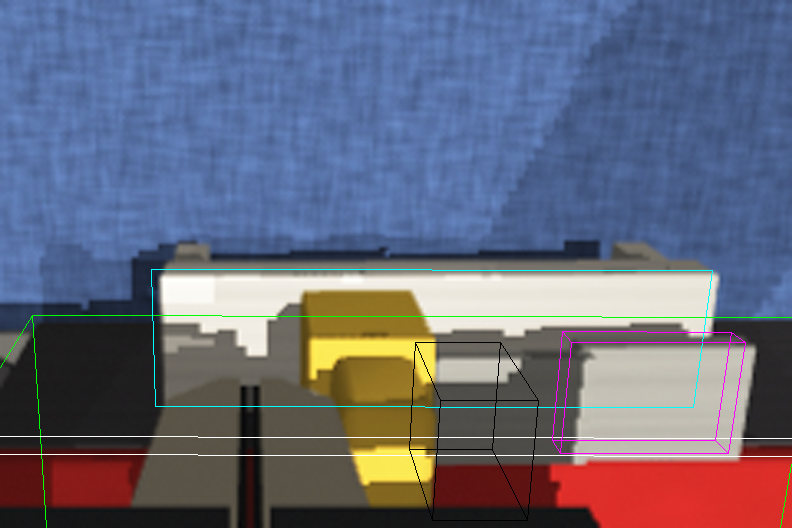

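Emit:
servo_tool(
  plan=[
    {"dx": 0.001, "dy": 0.004, "dz": 0.0, "rx": 0.0, "ry": 0.0, "rz": 0.0, "grip": 0.0},
    {"dx": 0.001, "dy": 0.007, "dz": 0.0, "rx": 0.0, "ry": 0.0, "rz": 0.0, "grip": 0.0},
    {"dx": 0.001, "dy": 0.01, "dz": 0.0, "rx": 0.0, "ry": 0.0, "rz": 0.0, "grip": 0.0},
    {"dx": 0.001, "dy": 0.013, "dz": 0.0, "rx": 0.0, "ry": 0.0, "rz": 0.0, "grip": 0.0},
    {"dx": 0.001, "dy": 0.015, "dz": 0.0, "rx": 0.0, "ry": 0.0, "rz": 0.0, "grip": 0.0},
    {"dx": 0.001, "dy": 0.017, "dz": 0.0, "rx": 0.0, "ry": 0.0, "rz": 0.0, "grip": 0.0},
    {"dx": 0.001, "dy": 0.019, "dz": 0.0, "rx": 0.0, "ry": 0.0, "rz": 0.0, "grip": 0.0},
    {"dx": 0.001, "dy": 0.02, "dz": 0.0, "rx": 0.0, "ry": 0.0, "rz": 0.0, "grip": 0.0},
  ],
)

```text
clock: 10.65
tcp_pos: [0.4686, -0.0511, 0.0997]
ee_rot: [[-1.0, -0.016, -0.001], [-0.016, 1.0, -0.002], [0.001, -0.002, -1.0]]
ft_force: [1.2, -7.2, 0.3]
grip_width: 0.007
```

```bash
python3 mv.py; python3 wr.py pics/w6.png
```

```text
t 10.65 tcp [ 0.4686 -0.0511  0.0997] F [ 1.2  -7.17  0.31] g 0.01 J [ 0.05  0.52  0.02  2.06 -0.02  0.56  1.66]
rot [-0.002 -0.001  0.002]
```

View pics/w6.png

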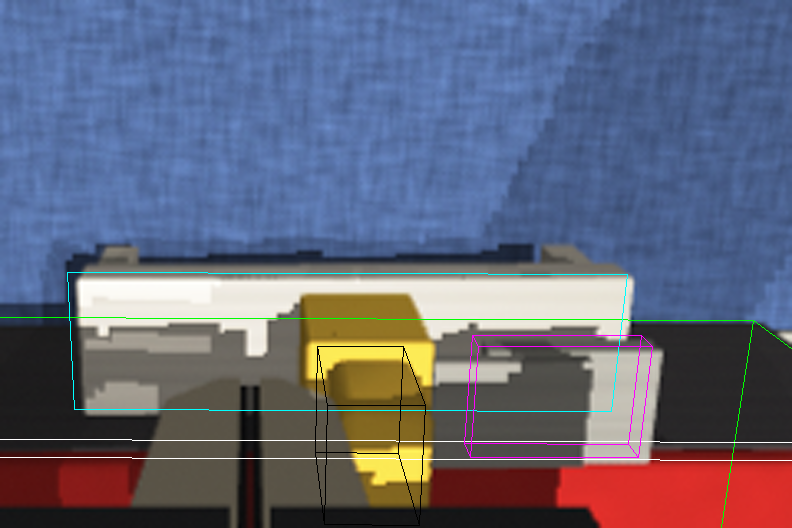

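Emit:
servo_tool(
  plan=[
    {"dx": 0.0, "dy": 0.001, "dz": 0.0, "rx": 0.0, "ry": 0.0, "rz": 0.0, "grip": 0.0},
    {"dx": 0.0, "dy": 0.002, "dz": 0.0, "rx": 0.0, "ry": 0.0, "rz": 0.0, "grip": 0.0},
    {"dx": 0.0, "dy": 0.003, "dz": 0.0, "rx": 0.0, "ry": 0.0, "rz": 0.0, "grip": 0.0},
  ],
)

```text
clock: 11.0
tcp_pos: [0.4685, -0.0511, 0.0998]
ee_rot: [[-1.0, -0.014, -0.0], [-0.014, 1.0, -0.006], [0.0, -0.006, -1.0]]
ft_force: [1.5, -9.5, -0.6]
grip_width: 0.005
```

```bash
python3 mv.py
```

```text
t 11.0 tcp [ 0.4685 -0.0511  0.0998] F [ 1.55 -9.46 -0.63] g 0.01 J [ 0.04  0.52  0.03  2.06 -0.01  0.56  1.66]
rot [-0.006 -0.     0.   ]
```

Emit:
servo_tool(
  plan=[
    {"dx": 0.0, "dy": -0.005, "dz": 0.0, "rx": 0.0, "ry": 0.0, "rz": 0.0, "grip": 0.0},
    {"dx": 0.0, "dy": -0.02, "dz": 0.0, "rx": 0.0, "ry": 0.0, "rz": 0.0, "grip": 0.0},
    {"dx": 0.0, "dy": -0.05, "dz": 0.0, "rx": 0.0, "ry": 0.0, "rz": 0.0, "grip": 0.0},
    {"dx": 0.0, "dy": -0.06, "dz": -0.03, "rx": 0.0, "ry": 0.0, "rz": 0.0, "grip": 0.0},
    {"dx": 0.0, "dy": -0.06, "dz": -0.07, "rx": 0.0, "ry": 0.0, "rz": 0.0, "grip": 0.0},
    {"dx": 0.0, "dy": -0.06, "dz": -0.1, "rx": 0.0, "ry": 0.0, "rz": 0.0, "grip": 0.0},
    {"dx": 0.0, "dy": -0.06, "dz": -0.1, "rx": 0.0, "ry": 0.0, "rz": 0.0, "grip": 0.0},
  ],
)

```text
clock: 11.7
tcp_pos: [0.471, -0.1095, 0.2034]
ee_rot: [[-1.0, -0.015, 0.006], [-0.015, 1.0, -0.005], [-0.006, -0.005, -1.0]]
ft_force: [0.7, 1.0, -0.4]
grip_width: 0.003
```

```bash
python3 mv.py; python3 wr.py pics/w7.png
python3 - <<'E'
from workcell import ctrl
import numpy as np
from ov import draw
p=np.load("p.npy");p[3]=0;p[4]=.032
draw(ctrl.grab_frame("scene"),p,"pics/s7.png",(235,385,165,285),5)
E
```

```text
t 11.7 tcp [ 0.471  -0.1095  0.2034] F [ 0.73  0.96 -0.36] g 0.0 J [ 0.17  0.37  0.02  1.92 -0.    0.84  1.77]
rot [-0.005  0.006  0.001]
```

View pics/w7.png

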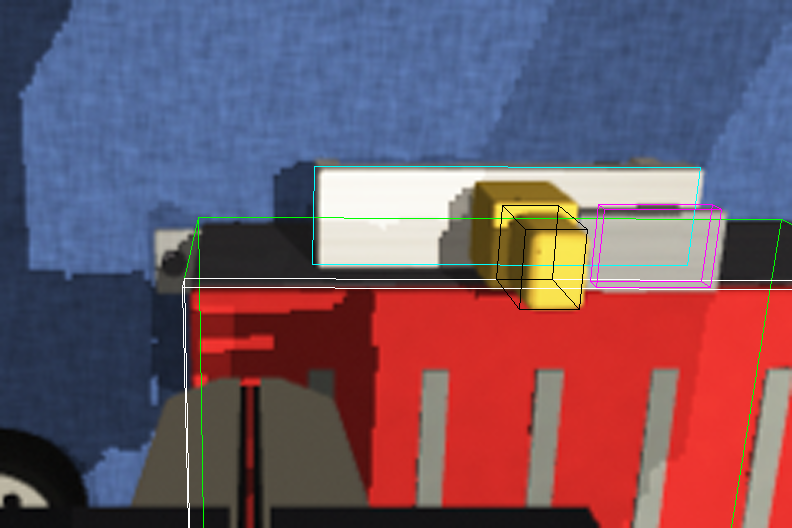

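View pics/s7.png

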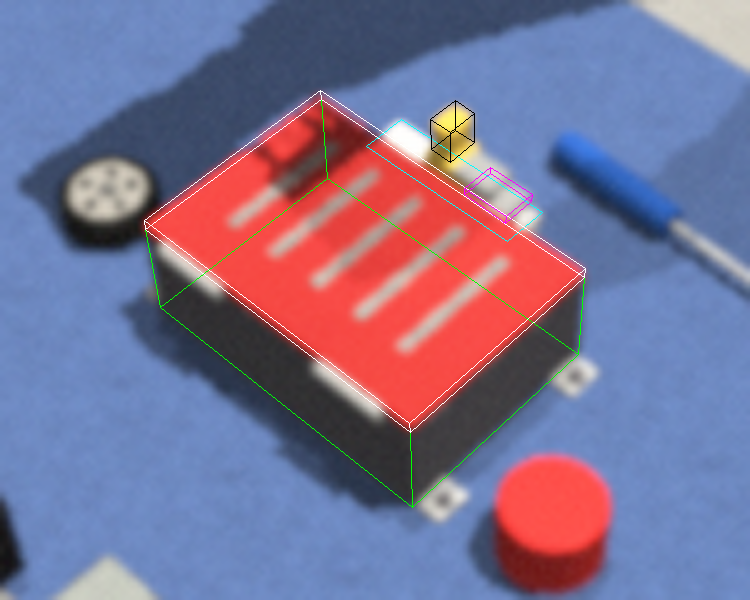

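```bash
python3 -c "
from workcell import ctrl
print(ctrl.hand_in())"
```

```text
the job is handed in; nothing more can be done
None
```

I closed the case as asked and handed the job in at about 11.8 s of the 48 s allowed.

- **Lid:** I pushed it down from behind with closed fingertips, at about 20 mm/s or slower for the last 20 mm. It stopped at the closed height: the fingertips were at 83.2 mm, against 83 mm for a shut lid, and I pressed up to 17 N. The later pictures show it lying flat.
- **Catch:** I then pushed the thumb piece towards +y until it stopped. The last 3 mm of commanded push moved it no further, while the force rose from 7 to 9.5 N. After I backed off, it matched the drawn 32 mm slide position to within about 1 mm in the wrist picture, and the tongue lies over the tab.
- **Surroundings:** In the last scene view, the wheel, red cap and screwdriver beside the case look unmoved. I did not check the other objects again, but the arm went nowhere near them. The gripper ended clear, at 0.20 m height.

**Disagreements:** The estimated lid angle at the start (about 1.26 rad) was off by 2 pixels in the scene view. The drawn outlines there also sat 1–3 pixels off the lid and case. Neither affected the result, because both end positions were confirmed by contact force.

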